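Swap trays on the gear bench

ROBOT

A 7-joint arm with a two-finger parallel gripper is mounted at the origin on a cart in front of the work surface, level with it; the furniture and walls round the work are solid. World frame = base frame: x ahead of the robot, y to its left, z up, the work surface at z = 0. Lengths are in m, angles in rad, forces in N, time in s.
With the tool pointing down it reaches from about 0.4 to 0.875 m from the base axis. Payload 19.3 kg.
Tool frame: the origin (TCP) lies between the finger pads; the fingertips stand ahead of it and the grasp point (between the pads) lies 8 mm behind it (bot.tip_extent is the x of the fingertips in the tool frame, in m); x points along the fingers, y is the direction in which the jaws open and shut, and the axes are right-handed (so a half turn about x gives the same grasp; the last joint's range is limited). The gripper opens to 85 mm and grips with 20 to 120 N. Pads are 22 mm wide; open, the fingers measure 114 mm over their backs; the gripper's body (76 mm by 85 mm) begins 54 mm behind the grasp point. The pads swing forward as they close: fully open they stand 13 mm farther back than shut.
Start: joints at [-1.352, 0.521, -0.036, 1.599, 0.021, 1.021, -0.113], TCP at [0.178, 0.599, 0.242] pointing down, gripper open.
Joint ranges: [-2.91, 2.91], [-0.3, 2.13], [-1.5, 1.42], [0.17, 2.43], [-1.26, 4.41], [0.16, 1.93], [-2.52, 2.52]. Speed limits (rad/s): [1.89, 1.89, 2.39, 2.39, 3.01, 3.01, 3.01].

INTERFACE

Orientations are given as [roll, pitch, yaw] about the fixed x, y, z axes, in that order (R = Rz(yaw) Ry(pitch) Rx(roll)).
In Python, from workcell import observe, grab_frame, camera_info, bot, nets gives the robot as it stands.
- The arm moves only by the tool jog_arm, never from a script. Its argument "commands" is a list of rows, each a list of 6 numbers: the shift along the tool's x, y, z in mm, then the turn, a rotation vector about the tool's x, y, z in rad. A call has 1 to 20 rows; each row shifts and turns the pose as measured when the row begins, along the tool's axes as they then stand; what a row does not reach is not made up. A row lasts 1/10 s, in which the tool goes at most 50 mm and 8.59 degrees, less where a joint would pass 70% of its speed; a pose out of reach is approached as far as the arm can. A call is refused whole if a number of a shift passes 50 or a number of a turn 0.15, either way. A call with a gripper value outside its range is refused whole. "gripper" is the closure in counts, from 0 (fully open) to 255 (shut), set as the call begins (left out, the last holds). The fingers move at their own pace and stop on an object; "newtons" is the grip in N (left out, the last holds). Time passes only in rows, so rows that do not move let the fingers close. It gives the time, the measured TCP pose, the force and the opening at its end, in the units of the state.
- observe(): the state, without advancing time (a new reading comes with each control period).
- grab_frame(name): name is "side" or "top" or "wrist"; returns the picture (420x560x3 uint8, red, green, blue); there is no depth.
- camera_info(name): a dict with "fov_y" (degrees; the focal length in pixels is half the picture's height over the tangent of half this angle, whatever the lens; pixels are square), "cx", "cy" (the principal point, pixels), "distortion" ([k1, k2, p1, p2, k3] as OpenCV has them; the pictures are not rectified), "R" (3x3) and "t" (3): a world point X has camera coordinates R X + t; the wrist camera has in their place "tool_from_camera" (4x4, takes a point from camera to tool coordinates, whose origin is the TCP and whose axes are the tool frame's). Camera axes: x right, y down, z forward; pixel columns grow to the right and rows downward; lengths in m; the calibration is good to about 2 mm. A picture is of the moment at which its call begins: read the wrist's pose just before it. camera_info takes no time and is no camera call.
- bot.job_done(): hands the job in, once; it reports no verdict.
Trained networks look in the newest picture that a camera, given by its name, has taken for a name from the list of things; names that differ only in an ending like _2 or _b are one class to them, and where a whole thing is asked for, a point or a joint stands for the part that bears it (a point fixed in the world has none). Each returns a list of dicts, best first, with "p" (0 to 1); they miss things now and then, are a little off and sometimes report something else, mostly with a low value. They report only what shows in the picture. A call takes as long as a camera call. They do not tell look-alikes from the thing itself.
- nets.find_in(camera, name): "rect" ([left, top, right, bottom] in pixels, round what is visible of it).
- nets.silhouettes(camera, name): "mask" (420x560 bool, what is visible of it) and "rect" ([left, top, right, bottom] in pixels, round what is visible of it).
- nets.pinpoint(camera, name): "location" ([column, row] in pixels: a listed point, or the origin of a listed thing).
The state is a dict: "clock": time; "qpos": joint angles; "qd": joint speeds; "joint_efforts": joint torques, N m; "position": TCP position; "tool_rot": TCP orientation; "force": force on the tool from outside, world axes, zero at the start; "moment": the same for the moment, N m; "grip_width": finger opening in m.
Only numpy, scipy, OpenCV 4.12 (cv2) and the standard library are available. Lean on these libraries where they do the work, as an engineer would, in place of code of your own. Each camera call takes 0.05 s, during which the arm holds its last target.

TASK

Close up the finished tray and bring out the next one: first push the empty tray fully home, then hook a fingertip behind the front lip of the tray that holds the gear and draw it out to its end stop. Nothing is to be pinched or lifted: leave the gear and the bearing sitting untouched in their trays, keep the bearing's tray shut, and leave the other things on the bench where they are.

Things in the scene. Friction and masses are not known exactly. Their poses are not given: they have to be found in the camera images.
- gear_slide: The tray with the gear sits in this, its slide unit: a grey base plate 170 x 110 mm, 6 mm thick, screwed to the bench, with an aluminium rail 28 mm high along each long side. Origin: centre of the underside, on the bench. Its own -x axis points roughly at the robot and is the way the tray comes out; +x is the way home; z up
- bearing_slide: The tray with the bearing sits in this, its slide unit: a grey base plate 170 x 110 mm, 6 mm thick, screwed to the bench, with an aluminium rail 28 mm high along each long side. Origin: centre of the underside, on the bench. Its own -x axis points roughly at the robot and is the way the tray comes out; +x is the way home; z up. The three units look alike, stand in any order
- empty_slide: The empty tray sits in this, its slide unit: a grey base plate 170 x 110 mm, 6 mm thick, screwed to the bench, with an aluminium rail 28 mm high along each long side. Origin: centre of the underside, on the bench. Its own -x axis points roughly at the robot and is the way the tray comes out; +x is the way home; z up
- gear_tray (a joint): Tray with the gear: travel in m along the slide's own -x axis: 0 = fully home against the rear stop, 0.100 = fully drawn out against the end stop. It runs level with about 2.5 N of friction and stays where it is left. It starts fully home.
- bearing_tray (a joint): Tray with the bearing: travel in m along the slide's own -x axis: 0 = fully home against the rear stop, 0.100 = fully drawn out against the end stop. It runs level with about 2.5 N of friction and stays where it is left. It starts fully home and stays there.
- empty_tray (a joint): Empty tray: travel in m along the slide's own -x axis: 0 = fully home against the rear stop, 0.100 = fully drawn out against the end stop. It runs level with about 2.5 N of friction and stays where it is left. It starts 0.04 to 0.085 out.
- gear_tray_lip (a point): Gear tray: middle of the top edge of the tray's raised front lip, 55 mm above the bench; moves with the tray, axes as the slide's. The lip is an upright plate 84 mm wide, 8 mm thick (4 mm either side of this point), blue in front, black behind, standing up from the tray floor (12 mm above the bench), in front of the rails. Behind it lies a free pocket 70 mm long, 76 mm wide, with low walls (23 mm above the bench)
- bearing_tray_lip (a point): Bearing tray: the same lip as the gear tray's, middle of its top edge
- empty_tray_lip (a point): Empty tray: the same lip as the gear tray's, middle of its top edge. Nothing stands in front of it
- gear_tray_nest (a point): Gear tray: centre of the round nest on the tray floor, 12 mm above the bench, 118 mm behind the lip's middle along the slide; moves with the tray, z up. The gear's hub stands in it with 2 mm of play all round; its white rim is 8 mm high
- bearing_tray_nest (a point): Bearing tray: centre of the round nest on the tray floor, 12 mm above the bench, 118 mm behind the lip's middle along the slide; moves with the tray, z up. The bearing lies in it
- gear: dark steel helical gear 45 mm wide and 42 mm high, standing upright on its hub in the gear tray's nest; its top is 55 mm above the bench, its teeth begin 96 mm behind the lip's middle. Origin: centre of its underside, z up
- bearing: ball bearing 52 mm wide and 15 mm high, lying in the bearing tray's nest. Origin: centre of its underside, z up
- caliper: bystander: digital caliper lying on the bench, 77x225x10 mm. Origin: centre of its underside
- paint_marker: bystander: white and yellow paint marker lying on the bench, 126 mm long. Origin: centre of its underside
- mallet: bystander: soft-face mallet lying on the bench, 266 mm long, 32 mm high. Origin: centre of its underside
- grease_tub: bystander: open grease tub, 67 mm wide, 52 mm high. Origin: centre of its underside
- oil_bottle: bystander: yellow plastic oil bottle with red spout, 48 mm wide, 161 mm tall. Origin: centre of its underside
- tape_roll: bystander: roll of blue tape lying flat, 68 mm wide, 19 mm high. Origin: centre of its underside
- bearing_carton: bystander: small white and blue carton lying flat, 66x66x22 mm. Origin: centre of its underside
There are look-alikes about, which are no part of the job. There is more than one size of the gear; the job needs the middle-sized.

How it is judged:
By the outcome, as a careful person would: the job done as asked, in the order asked, and still so for the second after the job is handed in, with the robot touching nothing.
It also fails if it takes over 46 s, if anything falls off the work surface, if the arm or the gripper's body presses on something with over 40 N, if the wrist force passes 120 N, or if a joint passes its speed limit or range.

## Working session

There is one attempt and no reset: what is moved stays moved. The work goes in short steps, Python scripts to look and compute and a tool call to move; the robot and the scene stay as the last step left them, time stands still between calls to the robot, and variables do not carry over. Pictures are saved under pics/ and viewed, and the job is handed in when it is done.

Besides the shell and the picture viewer there is one more tool, called after "Call:" by a JSON object that holds its "api" and its "payload". jog_arm: Moves the arm, as the interface text tells. Its arguments: {"type":"object","properties":{"commands":{"type":"array","items":{"type":"array","items":{"type":"number"}}},"gripper":{"type":"number"},"newtons":{"type":"number"}},"required":["commands"]}

```bash
mkdir -p pics; ls
python3 - <<'E'
from workcell import observe, grab_frame, camera_info, bot, nets
import cv2
print(observe()); print(bot.tip_extent)
for n in ["side","top","wrist"]:
    f=grab_frame(n); cv2.imwrite(f"pics/{n}0.png",f[:,:,::-1]); print(n,camera_info(n))
E
```

```text
pics
{'clock': 0.0, 'qpos': array([-1.35221209,  0.52206788, -0.03634238,  1.59998049,  0.02120916,
        1.02109803, -0.11280698]), 'qd': array([-0.00127822, -0.00032397,  0.00049613, -0.00122926,  0.00154364,
        0.0007855 ,  0.00036261]), 'joint_efforts': array([-4.56419921e-04, -9.27101970e+01,  1.97929479e+00, -3.69908094e+01,
        1.78083417e-02,  8.55184975e-03, -2.51805676e-05]), 'position': array([0.17792952, 0.59880695, 0.24170184]), 'tool_rot': array([-1.49962366,  1.56962789, -1.78840757]), 'force': array([0.12649759, 0.39409919, 0.83157878]), 'moment': array([ 0.01326495, -0.0068075 , -0.00578661]), 'grip_width': 0.08569721932214126}
0.011
side {'fov_y': 55.991257089230146, 'cx': 284.13514569220973, 'cy': 209.5234417316723, 'distortion': array([-0.00225896,  0.        ,  0.        ,  0.        ,  0.        ]), 'R': array([[ 0.98776698, -0.15571495, -0.00832157],
       [-0.10549843, -0.62801816, -0.77101445],
       [ 0.11483238,  0.76246052, -0.63676328]]), 't': array([-0.57427855,  0.12077147,  1.15161551])}
top {'fov_y': 52.78819321550088, 'cx': 277.437871191
[... 192 characters left out ...]
[-9.91858945e-01,  1.55842634e-02, -1.26384191e-01],
       [ 1.26374271e-01, -1.62365112e-03, -9.91981304e-01]]), 't': array([0.02723474, 0.58288588, 1.45018241])}
wrist {'fov_y': 67.81527606893549, 'cx': 276.1536853645736, 'cy': 207.18230638785118, 'distortion': array([-0.01853397,  0.        ,  0.        ,  0.        ,  0.        ]), 'tool_from_camera': array([[-5.73370482e-05, -3.08238778e-01,  9.51309021e-01,
        -1.33722209e-01],
       [ 9.99999061e-01,  1.28456231e-03,  4.76489659e-04,
        -9.02713334e-04],
       [-1.36888830e-03,  9.51308155e-01,  3.08238415e-01,
        -7.79619985e-02],
       [ 0.00000000e+00,  0.00000000e+00,  0.00000000e+00,
         1.00000000e+00]])}
```

View pics/side0.png

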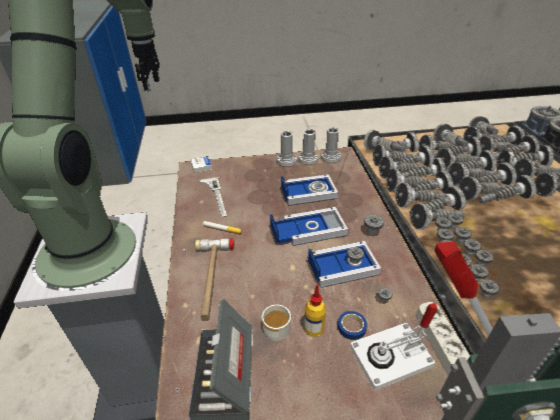

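View pics/top0.png

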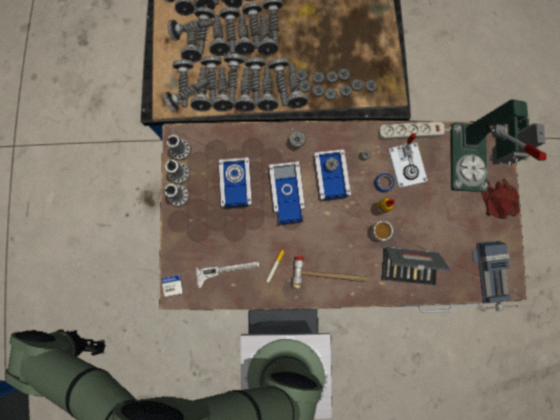

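```bash
cat > h.py <<'E'
from workcell import observe, grab_frame, camera_info, bot, nets
import cv2, numpy as np
from scipy.spatial.transform import Rotation as Ro
def K(ci):
    f=210/np.tan(np.radians(ci['fov_y']/2)); return np.array([[f,0,ci['cx']],[0,f,ci['cy']],[0,0,1.]])
def ext(n,ob=None):
    ci=camera_info(n)
    if n!='wrist': return ci,ci['R'],ci['t']
    ob=ob or observe(); T=np.eye(4);T[:3,:3]=Ro.from_euler('xyz',ob['tool_rot']).as_matrix();T[:3,3]=ob['position']
    W=np.linalg.inv(T@ci['tool_from_camera']); return ci,W[:3,:3],W[:3,3]
def back(n,px,z,ob=None):
    ci,R,t=ext(n,ob); u=cv2.undistortPoints(np.array([[px]],float),K(ci),ci['distortion'])[0,0]
    d=R.T@np.array([*u,1]); c=-R.T@t; return c+d*(z-c[2])/d[2]
def proj(n,X,ob=None):
    ci,R,t=ext(n,ob); return cv2.projectPoints(np.atleast_2d(np.array(X,float)),cv2.Rodrigues(R)[0],t,K(ci),ci['distortion'])[0][:,0]
E
python3 - <<'E'
from h import *
for c in ['top','side']:
  for n,z in [('gear_tray_lip',.055),('bearing_tray_lip',.055),('empty_tray_lip',.055),('gear_tray_nest',.012),('bearing_tray_nest',.012),('gear_slide',0),('gear',.013),('bearing',.013)]:
    for d in nets.pinpoint(c,n): print(c,n,round(d['p'],2),np.round(d['location']),np.round(back(c,d['location'],z),3))
E
```

```text
top gear_tray_lip 0.86 [336. 193.] [ 0.642 -0.186  0.055]
top bearing_tray_lip 0.82 [234. 202.] [0.616 0.168 0.055]
top bearing_tray_lip 0.18 [235. 182.] [0.684 0.164 0.055]
top empty_tray_lip 0.74 [292. 220.] [ 0.549 -0.033  0.055]
top gear_tray_nest 0.97 [332. 163.] [ 0.76  -0.183  0.012]
top bearing_tray_nest 0.92 [234. 175.] [0.719 0.171 0.012]
top gear_slide 0.62 [327. 176.] [ 0.714 -0.166  0.   ]
top gear 0.69 [330. 164.] [ 0.755 -0.177  0.013]
top gear 0.61 [293. 143.] [ 0.837 -0.044  0.013]
top gear 0.53 [365. 156.] [ 0.785 -0.306  0.013]
top gear 0.37 [332. 166.] [ 0.749 -0.184  0.013]
top bearing 0.52 [235. 172.] [0.731 0.169 0.013]
top bearing 0.3 [291. 219.] [ 0.558 -0.029  0.013]
side gear_tray_lip 0.81 [317. 256.] [ 0.642 -0.178  0.055]
side bearing_tray_lip 0.94 [284. 182.] [0.608 0.166 0.055]
side empty_tray_lip 0.66 [273. 224.] [ 0.545 -0.034  0.055]
side empty_tray_lip 0.23 [223. 230.] [ 0.399 -0.035  0.055]
side gear_tray_nest 0.64 [354. 260.] [ 0.751 -0.172  0.012]
side gear_tray_nest 0.63 [318. 188.] [0.725 0.174 0.012]
side gear_tray_nest 0.18 [274. 222.] [0.555 0.023 0.012]
side bearing_tray_nest 0.66 [319. 187.] [0.732 0.178 0.012]
side gear_slide 0.81 [343. 268.] [ 0.718 -0.185  0.   ]
side gear 0.77 [353. 263.] [ 0.744 -0.183  0.013]
side gear 0.77 [375. 233.] [ 0.846 -0.076  0.013]
side gear 0.7 [384. 299.] [ 0.785 -0.314  0.013]
side bearing 0.7 [317. 186.] [0.726 0.183 0.013]
```

The gear tray is the right-hand slide: top (332,163), side (354,260). The other gears stand loose on the bench, the large one at top (293,143) and the small one at (365,156). The empty tray is the middle one, with its lip at top (292,220). The bearing tray is on the left, at (234,175). Next I'll check this in a close crop and fit the slide axes.

Run:
```python
from h import *
a=cv2.imread('pics/top0.png')[130:235,210:385]; a=cv2.resize(a,None,fx=4,fy=4,interpolation=cv2.INTER_CUBIC)
cv2.imwrite('pics/crop.png',a)
ob=observe(); print(np.round(Ro.from_euler('xyz',ob['tool_rot']).as_matrix(),3))
for c in ['top','side']:
  for n in ['gear_slide','empty_slide','bearing_slide']:
    for d in nets.silhouettes(c,n):
      m=d['mask'].astype(np.uint8); r=cv2.minAreaRect(cv2.findNonZero(m)); 
      print(c,n,round(d['p'],2),m.sum(),[np.round(back(c,p,.028)[:2],3).tolist() for p in cv2.boxPoints(r)])
```

```text
[[ 0.     0.285  0.959]
 [ 0.     0.959 -0.285]
 [-1.     0.    -0.   ]]
top gear_slide 0.75 1303 [[0.796, -0.116], [0.806, -0.23], [0.629, -0.241], [0.62, -0.128]]
top bearing_slide 0.61 1333 [[0.776, 0.23], [0.78, 0.118], [0.603, 0.109], [0.598, 0.218]]
top bearing_slide 0.5 881 [[0.767, 0.213], [0.768, 0.129], [0.601, 0.125], [0.6, 0.207]]
side gear_slide 0.89 2040 [[0.623, -0.136], [0.824, -0.107], [0.8, -0.246], [0.618, -0.267]]
side empty_slide 0.83 2014 [[0.542, 0.031], [0.778, 0.05], [0.754, -0.093], [0.539, -0.106]]
side empty_slide 0.2 914 [[0.318, -0.032], [0.427, -0.05], [0.41, -0.326], [0.322, -0.312]]
side bearing_slide 0.86 1179 [[0.606, 0.237], [0.803, 0.223], [0.767, 0.069], [0.588, 0.083]]
```

View pics/crop.png

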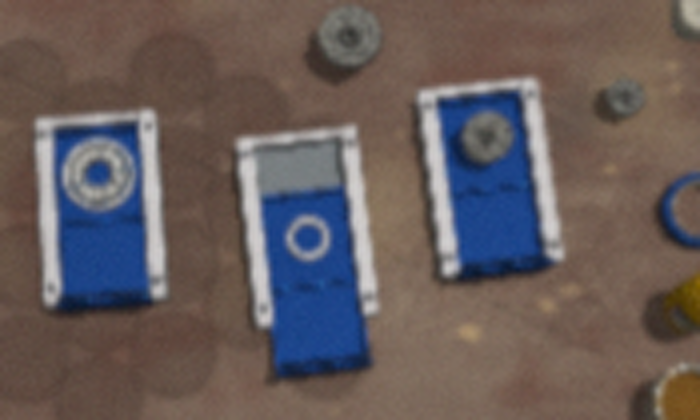

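The crop shows the gear in the right-hand tray (crop 487,138), the empty tray out in the middle and the bearing on the left. The gear's size lies between the loose large gear (350,38) and the loose small one (625,100), so it is the middle-sized one.

Run:
```python
from h import *
P=lambda u,v,z:back('top',(210+(u+.5)/4-.5,130+(v+.5)/4-.5),z)[:2]
for n,q in dict(gear=[(418,92),(538,80),(563,262),(445,277)],empty=[(237,142),(355,128),(378,308),(260,326)],bearing=[(36,120),(155,111),(165,298),(45,307)]).items():
  c=np.array([P(u,v,.028) for u,v in q]); e=(c[0]+c[1]-c[2]-c[3])/2; 
  print(n,c.round(3).tolist(),'cen',c.mean(0).round(4),'len',np.linalg.norm(e).round(3),'w',np.linalg.norm(c[0]-c[1]).round(3),'yaw',np.arctan2(e[1],e[0]).round(3), 'lateral',np.round(np.arctan2(*(c[0]-c[1]+c[3]-c[2])),3))
```

```text
gear [[0.795, -0.118], [0.805, -0.227], [0.637, -0.243], [0.625, -0.137]] cen [ 0.7156 -0.1812] len 0.169 w 0.11 yaw 0.104 lateral -0.102
empty [[0.751, 0.046], [0.762, -0.06], [0.599, -0.077], [0.584, 0.028]] cen [ 0.674  -0.0156] len 0.166 w 0.107 yaw 0.105 lateral -0.121
bearing [[0.775, 0.227], [0.781, 0.12], [0.61, 0.112], [0.604, 0.219]] cen [0.6925 0.1694] len 0.171 w 0.108 yaw 0.049 lateral -0.059
```

Call:
{"api": "jog_arm", "payload": {"commands": [[0,-35,31.5,0,0,0],[0,-35,31.5,0,0,0],[0,-35,31.5,0,0,0],[0,-35,31.5,0,0,0],[0,-35,31.5,0,0,0],[0,-35,31.5,0,0,0],[0,-35,31.5,0,0,0],[0,-35,31.5,0,0,0],[0,-35,31.5,0,0,0],[0,-35,31.5,0,0,0],[0,-35,31.5,0,0,0],[0,-35,31.5,0,0,0],[0,-35,31.5,0,0,0],[0,-35,31.5,0,0,0],[0,-35,31.5,0,0,0],[0,0,0,-0.133,0,0],[0,0,0,-0.133,0,0],[0,0,0,-0.133,0,0],[0,0,0,0,0,0]], "gripper": 255}}

```text
clock: 3.15
position: [0.4921, -0.0655, 0.2421]
tool_rot: [0.407, 1.563, 0.531]
force: [0.1, -0.1, 0.5]
grip_width: 0.0002
```

Run:
```python
from h import *
ob=observe(); print(np.round(Ro.from_euler('xyz',ob['tool_rot']).as_matrix(),3),ob['position'])
f=grab_frame('wrist'); cv2.imwrite('pics/w1.png',f[:,:,::-1])
for n,z in [('empty_tray_lip',.055),('gear_tray_lip',.055),('gear_tray_nest',.012)]:
    for d in nets.pinpoint('wrist',n): print(n,round(d['p'],2),np.round(d['location']),np.round(back('wrist',d['location'],z,ob),4))
```

```text
[[ 0.007 -0.124  0.992]
 [ 0.004  0.992  0.124]
 [-1.     0.003  0.007]] [ 0.49208911 -0.06547029  0.2421348 ]
empty_tray_lip 0.59 [304. 239.] [ 0.552  -0.0268  0.055 ]
gear_tray_lip 0.61 [156. 286.] [ 0.6335 -0.1911  0.055 ]
gear_tray_lip 0.25 [519.  98.] [0.3769 0.1598 0.055 ]
gear_tray_nest 0.56 [174. 343.] [ 0.7561 -0.1804  0.012 ]
```

View pics/w1.png

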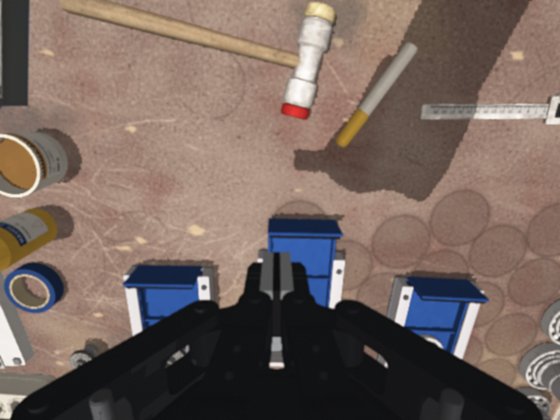

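Run:
```python
from h import *
a=cv2.imread('pics/w1.png')
cv2.imwrite('pics/w1c.png',np.hstack([cv2.resize(a[255:325,110:230],None,fx=3.3,fy=3.3,interpolation=cv2.INTER_CUBIC),cv2.resize(a[205:275,250:370],None,fx=3.3,fy=3.3,interpolation=cv2.INTER_CUBIC)]))
```

```text
(no output)
```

View pics/w1c.png

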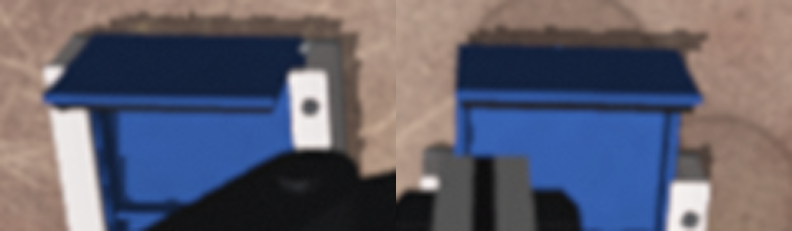

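Run:
```python
from h import *
ob=observe()
for n,l,r in [('gear',(124,284.8),(195.5,286)),('empty',(269,234.5),(342,235.5))]:
  L,R=[back('wrist',p,.055,ob)[:2] for p in (l,r)]; e=R-L
  print(n,L.round(4),R.round(4),'mid',((L+R)/2).round(4),'w',np.linalg.norm(e).round(4),'yaw',np.arctan2(-e[0],e[1]).round(3))
```

```text
gear [ 0.6363 -0.2294] [ 0.6276 -0.1451] mid [ 0.632  -0.1873] w 0.0847 yaw 0.103
empty [ 0.5517 -0.0664] [0.5432 0.0146] mid [ 0.5475 -0.0259] w 0.0814 yaw 0.104
```

Call:
{"api": "jog_arm", "payload": {"commands": [[0,32.5,16,0.018,0,0],[40,0,0,0,0,0],[40,0,0,0,0,0],[40,0,0,0,0,0],[40,0,0,0,0,0],[20,0,0,0,0,0],[10,0,0,0,0,0],[0,0,0,0,0,0]]}}

```text
clock: 4.15
position: [0.5086, -0.0263, 0.0476]
tool_rot: [0.182, 1.557, 0.267]
force: [0.0, 0.5, 0.6]
grip_width: -0.0004
```

Call:
{"api": "jog_arm", "payload": {"commands": [[7,-4.5,0,-0.02,0.014,0],[0,0,10,0,0,0],[0,0,8,0,0,0],[0,0,8,0,0,0],[0,0,8,0,0,0],[0,0,8,0,0,0]]}}

```text
clock: 4.75
position: [0.5552, -0.0266, 0.0437]
tool_rot: [1.163, 1.569, 1.268]
force: [-3.1, -0.3, -2.4]
grip_width: -0.0001
```

Call:
{"api": "jog_arm", "payload": {"commands": [[0,0,7,0,0,0],[0,0,6,0,0,0],[0,0,4,0,0,0]]}}

```text
clock: 5.05
position: [0.5739, -0.0247, 0.0438]
tool_rot: [1.207, 1.569, 1.311]
force: [-2.3, -0.6, -0.5]
grip_width: -0.0002
```

Call:
{"api": "jog_arm", "payload": {"commands": [[0,0,3,0,0,0],[0,0,3,0,0,0],[0,0,3,0,0,0]]}}

```text
clock: 5.35
position: [0.5741, -0.0248, 0.0429]
tool_rot: [2.975, 1.551, 3.078]
force: [-22.4, -1.1, 17.0]
grip_width: 0.0002
```

Call:
{"api": "jog_arm", "payload": {"commands": [[0,0,-10,0,0,0],[0,0,-25,0,0,0],[-40,0,0,0,0,0],[-50,0,0,0,0,0],[-40,0,0,0,0,0],[-20,0,0,0,0,0],[0,0,0,0,0,0]]}}

```text
clock: 6.05
position: [0.5422, -0.0284, 0.2]
tool_rot: [2.882, 1.556, 2.985]
force: [-0.3, 0.5, -0.2]
grip_width: -0.0002
```

Run:
```python
from h import *
ob=observe(); print(np.round(Ro.from_euler('xyz',ob['tool_rot']).as_matrix(),3),ob['position'],ob['force'])
f=grab_frame('wrist'); cv2.imwrite('pics/w2.png',f[:,:,::-1])
t=grab_frame('top'); a=t[130:235,210:385,::-1]; cv2.imwrite('pics/t2.png',cv2.resize(a,None,fx=4,fy=4,interpolation=cv2.INTER_CUBIC))
```

```text
[[-0.014 -0.103  0.995]
 [ 0.002  0.995  0.103]
 [-1.     0.004 -0.014]] [ 0.54216903 -0.02836397  0.20003315] [-0.26964292  0.46285348 -0.23515248]
```

View pics/w2.png

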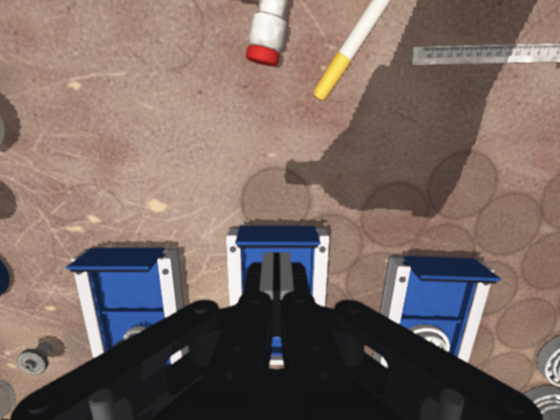

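View pics/t2.png

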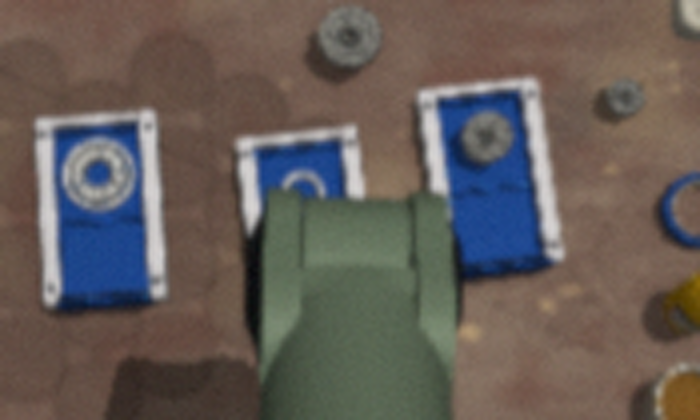

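Run:
```python
from h import *
a=cv2.imread('pics/w2.png')
cv2.imwrite('pics/w2c.png',np.hstack([cv2.resize(a[235:305,60:180],None,fx=3.3,fy=3.3,interpolation=cv2.INTER_CUBIC),cv2.resize(a[210:280,220:340],None,fx=3.3,fy=3.3,interpolation=cv2.INTER_CUBIC)]))
```

```text
(no output)
```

View pics/w2c.png

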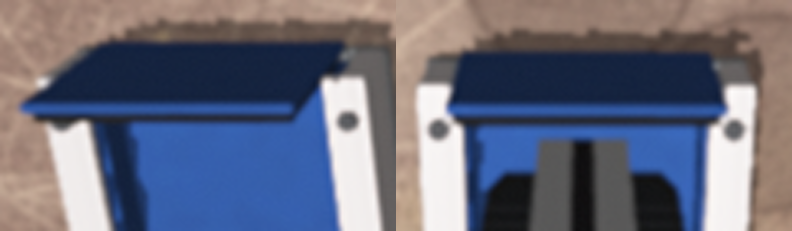

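Run:
```python
from h import *
ob=observe()
for n,l,r in [('gear',(66.7,267.7),(150,268.6)),('empty',(236,242.7),(319.7,242.4))]:
  L,R=[back('wrist',p,.055,ob)[:2] for p in (l,r)]; e=R-L
  print(n,'mid',((L+R)/2).round(4),'w',np.linalg.norm(e).round(4),'yaw',np.arctan2(-e[0],e[1]).round(3))
```

```text
gear mid [ 0.6297 -0.187 ] w 0.0833 yaw 0.096
empty mid [ 0.5847 -0.0226] w 0.0806 yaw 0.107
```

Call:
{"api": "jog_arm", "payload": {"commands": [[0,-34,22,0,-0.014,0],[0,-34,22,0,0,0],[0,-34,22,0,0,0],[0,-34,22,0,0,0],[0,-32,22,0,0,0],[0,0,0,0,0,0],[0,0,0,0,0,0]]}}

```text
clock: 6.85
position: [0.6695, -0.1876, 0.184]
tool_rot: [2.618, 1.555, 2.726]
force: [-0.1, 0.3, -0.1]
grip_width: -0.0001
```

Run:
```python
from h import *
ob=observe(); R=Ro.from_euler('xyz',ob['tool_rot']).as_matrix(); print(R.round(3),ob['position'],(R.T@(np.array([.669,-.184,.1])-ob['position'])).round(4))
f=grab_frame('wrist'); cv2.imwrite('pics/w3.png',f[:,:,::-1])
```

```text
[[-0.014 -0.107  0.994]
 [ 0.006  0.994  0.108]
 [-1.     0.008 -0.014]] [ 0.66954601 -0.18761737  0.18399869] [0.084 0.003 0.001]
```

View pics/w3.png

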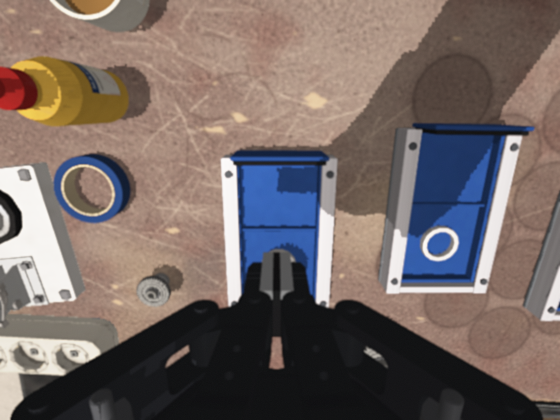

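Run:
```python
from h import *
ob=observe()
print(back('wrist',(280,156),.055,ob), proj('wrist',[[.669,-.184,.012],[.669,-.184,.028]],ob), back('wrist',(280,227),.023,ob),back('wrist',(280,227),.012,ob))
```

```text
[ 0.6289603  -0.18900507  0.055     ] [[279.66386487 190.16530417]
 [279.96351895 194.2028421 ]] [ 0.70433436 -0.17987587  0.023     ] [ 0.70845905 -0.179199    0.012     ]
```

Call:
{"api": "jog_arm", "payload": {"commands": [[30,3,1,0,-0.014,0],[40,0,0,0,0,0],[35,0,0,0,0,0],[25,0,0,0,0,0],[8,0,0,0,0,0],[0,0,0,0,0,0]]}}

```text
clock: 7.5
position: [0.6676, -0.1773, 0.0408]
tool_rot: [1.531, 1.561, 1.643]
force: [-0.3, -0.9, 0.0]
grip_width: -0.0001
```

Call:
{"api": "jog_arm", "payload": {"commands": [[2,-6,-5,0,0,0],[0,0,-5,0,0,0],[0,0,-4,0,0,0],[0,0,-4,0,0,0],[0,0,-4,0,0,0],[0,0,-5,0,0,0],[0,0,-6,0,0,0],[0,0,-6,0,0,0],[0,0,-6,0,0,0],[0,0,-6,0,0,0]]}}

```text
clock: 8.5
position: [0.617, -0.1898, 0.0442]
tool_rot: [0.663, 1.559, 0.776]
force: [2.6, 0.1, 0.1]
grip_width: 0.0003
```

Call:
{"api": "jog_arm", "payload": {"commands": [[2,0,-6,0,0,0],[1,0,-6,0,0,0],[0,0,-6,0,0,0],[0,0,-6,0,0,0],[0,0,-6,0,0,0],[0,0,-6,0,0,0],[0,0,-6,0,0,0],[0,0,-5,0,0,0],[0,0,-4,0,0,0],[0,0,-4,0,0,0]]}}

```text
clock: 9.5
position: [0.5578, -0.1963, 0.0411]
tool_rot: [0.603, 1.558, 0.717]
force: [3.0, 0.8, 2.3]
grip_width: -0.0
```

Call:
{"api": "jog_arm", "payload": {"commands": [[0,0,-4,0,0,0],[0,0,-3,0,0,0],[0,0,-3,0,0,0],[0,0,-3,0,0,0],[0,0,-3,0,0,0]]}}

```text
clock: 10.0
position: [0.5481, -0.1974, 0.0415]
tool_rot: [0.165, 1.546, 0.281]
force: [23.3, 1.0, -17.4]
grip_width: -0.0001
```

Call:
{"api": "jog_arm", "payload": {"commands": [[0,0,5,0,0,0],[0,0,12,0,0,0],[0,0,8,0,0,0],[-30,0,0,0,0,0],[-40,0,0,0,0,0],[-50,0,0,0,0,0],[-30,0,0,0,0,0],[0,0,0,0,0,0]]}}

```text
clock: 10.8
position: [0.5705, -0.1953, 0.1953]
tool_rot: [0.343, 1.554, 0.459]
force: [0.4, -0.1, -0.5]
grip_width: 0.0004
```

Run:
```python
from h import *
ob=observe(); print(ob['position'],ob['force'])
for n in ['wrist','side','top']:
  f=grab_frame(n)[:,:,::-1]
  if n=='side': f=cv2.resize(f[140:340,220:430],None,fx=3,fy=3,interpolation=cv2.INTER_CUBIC)
  if n=='top': f=cv2.resize(f[120:240,200:390],None,fx=4,fy=4,interpolation=cv2.INTER_CUBIC)
  cv2.imwrite(f'pics/{n}4.png',f)
```

```text
[ 0.57047707 -0.19526839  0.19526567] [ 0.35457258 -0.1170185  -0.4815933 ]
```

View pics/wrist4.png

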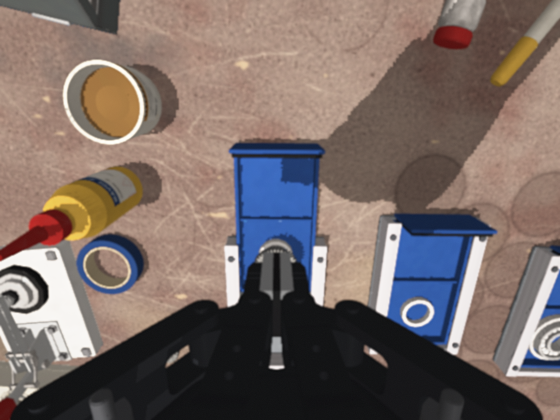

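View pics/side4.png

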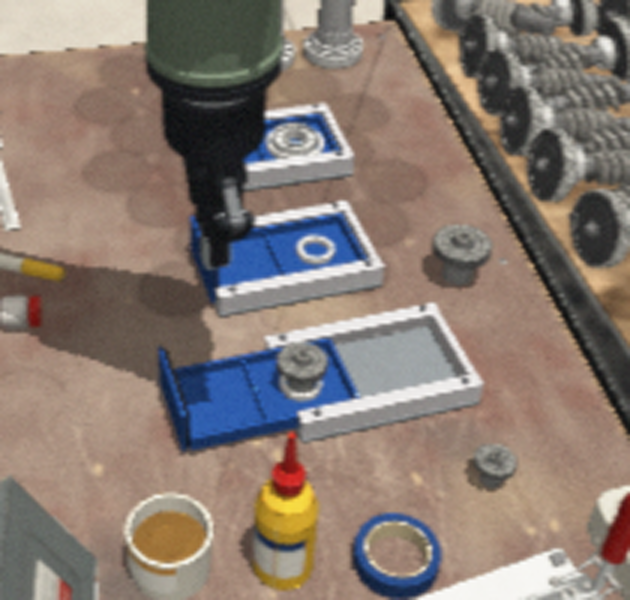

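View pics/top4.png

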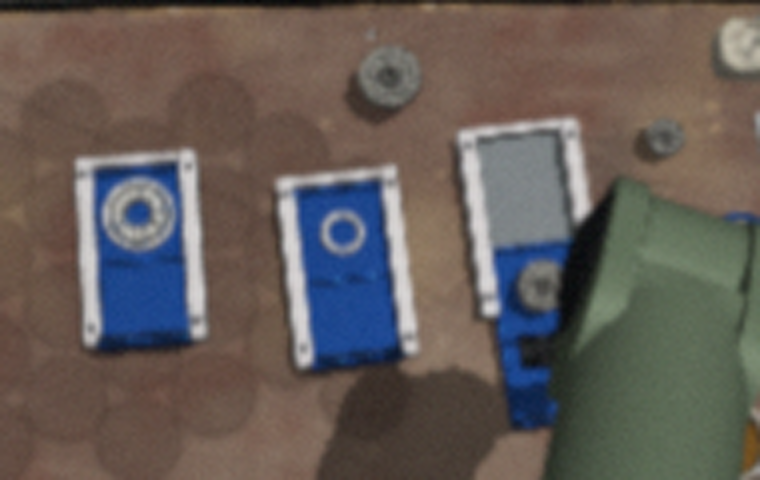

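Run:
```python
from h import *
ob=observe(); print(back('wrist',(278,147),.055,ob)); print(bot.job_done())
```

```text
[ 0.52514728 -0.19805911  0.055     ]
the job is handed in; nothing more can be done
None
```

I pushed the empty tray (middle slide) home first, then hooked the closed fingertips behind the gear tray's lip and drew that tray out to its end stop. The job was handed in at about 11 s of the 46 s allowed, with the robot clear of everything.

- **Empty tray:** the push met a firm stop with the TCP at x = 0.574 and a force of about 22 N. In the later pictures its lip is level with the rail fronts, like the shut bearing tray.
- **Gear tray:** the pull took about 2.6–3 N, then met a firm stop at x = 0.548 with about 23 N. By the pictures the lip moved about 104 mm, against a nominal 100 mm. I put the difference down to camera error, because each lip position is only good to a few millimetres.
- **Everything else:** the gear still stands upright in its nest. The bearing tray is still shut with the bearing in place. The bench items that show in the last pictures look unmoved, but I did not look at the carton again.

The two measurements of the gear tray's home lip disagreed by about 1 cm (x = 0.642 from the top camera, 0.630 from the wrist). I planned with 0.633, and the end stop came where that predicted.

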